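# Rotate the green tins in a club kitchen's can lane

## Task

Restock the green can lane first in, first out: first bring the old green tin with the yellow dot forward to the lane's green front stop, then take the new green tin from the table and set it in the lane close behind the old one. Both must stand upright on the lane's floor; set them down rather than dropping them, do not knock them over, and leave the red tin that stands on the open table where it is.

Things in the scene. Friction and masses are not known exactly. Their poses are not given: they have to be found in the camera images.
- lane: The green can lane (sizes in mm): fixed open tray, 220 long (x), 80 wide (y), 24 high: grey floor 6 thick, white side walls 5 thick (70 clear between), green front stop across its -x end, nearest the robot; +x end open. Origin: centre of the underside; the floor's top is at z = +6, the inner face of the stop at x = -105, a tin touching it has its axis at x = -78. 
- old_can: The old tin: an upright cylinder 54 in diameter and 88 high, 220 g give or take, green label with a white band, green lid with a round yellow dot on it. It stands in the rear half of the green lane. A like lane with a red stop and red tins stands to one side, its tins at least 75 mm from those of this lane. Origin: centre of its underside; z is up its axis.
- new_can: The new tin: same size (54 diameter, 88 high), weight and green label, green lid without a dot. It stands upright on the open table beside the lanes, with at least 45 mm free around it. Origin: centre of its underside; z is up its axis.
- red_can: A red-labelled tin with a red lid, same size (54 diameter, 88 high), upright on the open table in the same area as the new tin; to be left alone. An orange tumbler 68 wide and 92 high stands near them too. Origin: centre of its underside.
Things that resemble listed ones, but are neither listed nor needed, are in the scene too. Leave any black or purple look-alike of the new_can alone.

How it is judged:
By the outcome, as a careful person would: the job done as asked, in the order asked, and still so for the second after the job is handed in, with the robot touching nothing.
It also fails if it takes over 56 s, if anything falls off the work surface, if the arm or the gripper's body presses on something with over 40 N, if the wrist force passes 120 N, or if a joint passes its speed limit or range.

## Robot

A 7-joint arm with a two-finger parallel gripper is mounted at the origin on the work surface. World frame = base frame: x ahead of the robot, y to its left, z up, the work surface at z = 0. Lengths are in m, angles in rad, forces in N, time in s.
With the tool pointing down it reaches from about 0.425 to 0.925 m from the base axis. Payload 6.8 kg.
Tool frame: the origin (TCP) lies on the centre line of the jaws, within the pads' length; the fingertips stand bot.tip_reach ahead of it and the grasp point (between the pads) lies 3 mm ahead of it (bot.tip_reach is the distance from the TCP to the fingertips, in m); z points along the fingers, y is the line along which they close (so a half turn about z gives the same grasp; the last joint's range is limited). The gripper opens to 85 mm and grips with 20 to 120 N. Pads are 22 mm wide; open, the fingers measure 114 mm over their backs; the gripper's body (76 mm by 85 mm) begins 54 mm behind the grasp point. The pads swing forward as they close: fully open they stand 13 mm farther back than shut.
Start: joints at [-1.296, 0.477, 0.022, 1.555, -0.011, 1.109, -0.083], TCP at [0.252, 0.626, 0.253] pointing down, gripper open.
Joint ranges: [-2.96, 2.96], [-0.34, 2.1], [-1.41, 1.46], [0.24, 2.44], [-1.37, 4.51], [0.17, 1.92], [-2.96, 2.96]. Speed limits (rad/s): [2.39, 2.39, 3.14, 3.14, 3.14, 3.14, 3.14].

## Interface

Orientations are given as a unit quaternion [w, x, y, z].
In Python, from station import bot gives the robot as it stands.
- The arm moves only by the tool jog_arm, never from a script. Its argument "deltas" is a list of rows, each a list of 7 numbers: the shift along the world's x, y, z in m, then the turn, a rotation vector about the world's x, y, z in rad, then the opening, from 0 (shut) to 1 (fully open). In form: [[x, y, z, rx, ry, rz, grip], ...]. A call has 1 to 10 rows; each row shifts and turns the commanded pose from where the row before left it; what a row does not reach is not made up. A row lasts 1/10 s, in which the tool goes at most 50 mm and 8.59 degrees, less where a joint would pass 70% of its speed; a pose out of reach is approached as far as the arm can. A call with a gripper value outside its range is refused whole. The fingers move at their own pace and stop on an object; "newtons" is the grip in N (left out, the last holds). Time passes only in rows, so rows that do not move let the fingers close. It gives the time, the measured TCP pose, the force, the opening and the grip force at its end, in the units of the state.
- bot.get_obs(): the state, without advancing time (a new reading comes with each control period).
- bot.read_camera(name): name is "side" or "top" or "wrist"; returns a dict with "img" (420x560x3 uint8, red, green, blue), "K" (3x3 intrinsics, pixels), "dist_coeffs" ([k1, k2, p1, p2, k3] as OpenCV has them; the pictures are not rectified), "eye" and "attitude" of the camera in the world. Camera axes: x right, y down, z forward; pixel columns grow to the right and rows downward; lengths in m; the calibration is good to about 2 mm. A picture is of the moment at which its call begins. There is no depth.
- bot.hand_in(): hands the job in; it is judged then, once.
The state is a dict: "t": time; "q": joint angles; "joint_vel": joint speeds; "joint_torque": joint torques, N m; "eef_pos": TCP position; "tool_rot": TCP orientation; "contact_force": force on the tool from outside, world axes, zero at the start; "torque": the same for the moment, N m; "gripper_width": opening from 0.0 (shut) to 1.0 (fully open); "grasp_force": force on a finger pad.
Only numpy, scipy, OpenCV 4.12 (cv2) and the standard library are available. Lean on these libraries where they do the work, as an engineer would, in place of code of your own. Each camera call takes 0.05 s, during which the arm holds its last target. There are 200 camera calls.

## Working session

There is one attempt and no reset: what is moved stays moved. The work goes in short steps, Python scripts to look and compute and a tool call to move; the robot and the scene stay as the last step left them, time stands still between calls to the robot, and variables do not carry over. Pictures are saved under pics/ and viewed, at most 10 in all, crops included, and the job is handed in when it is done.

Besides the shell and the picture viewer there is one more tool, called after "Emit:" as a command line: name --pt "numbers of a row" for each row, then --argument value for the rest. jog_arm: Moves the arm, as the interface text tells. Its arguments: {"type":"object","properties":{"deltas":{"type":"array"},"newtons":{"type":"number"}},"required":["deltas"]}

```bash
mkdir -p pics; cat > h.py <<'E'
import numpy as np, cv2
from scipy.spatial.transform import Rotation as R
from station import bot
def ray(c,u,v):
    K=np.array(c["K"]);p=cv2.undistortPoints(np.array([[[u,v]]],float),K,np.array(c["dist_coeffs"],float))[0,0]
    a=np.array(c["attitude"],float)
    M=a if a.shape==(3,3) else R.from_quat([a[1],a[2],a[3],a[0]]).as_matrix()
    return np.array(c["eye"],float),M@np.array([p[0],p[1],1])
def onz(c,u,v,z):
    e,d=ray(c,u,v);return e+d*(z-e[2])/d[2]
def tri(c1,p1,c2,p2):
    e,d=ray(c1,*p1);f,g=ray(c2,*p2)
    s=np.linalg.lstsq(np.c_[d,-g],f-e,rcond=None)[0]
    a,b=e+s[0]*d,f+s[1]*g
    return (a+b)/2,np.linalg.norm(a-b)
def save(c,n): cv2.imwrite("pics/"+n,c["img"][:,:,::-1])
E
python3 - <<'E'
from h import *
for n in("top","side"):
    c=bot.read_camera(n);save(c,n+"0.png");print(n,c["eye"],c["attitude"],np.array(c["K"]).round(1).tolist())
    np.save(n+"0.npy",c,allow_pickle=True)
print(bot.get_obs(),bot.tip_reach)
E
```

```text
top [ 0.39451671 -0.05953337  1.09468464] [-0.055377    0.7115694  -0.6965787   0.07335183] [[434.2, 0.0, 272.5], [0.0, 434.2, 202.4], [0.0, 0.0, 1.0]]
side [ 0.17977391 -0.6480845   0.48103017] [-0.45539708  0.84380773 -0.24765031  0.13882127] [[428.2, 0.0, 276.6], [0.0, 428.2, 203.2], [0.0, 0.0, 1.0]]
{'t': 0.1, 'q': array([-1.29608215,  0.4777439 ,  0.02233574,  1.55633078, -0.01147488,
        1.1093176 , -0.08310264]), 'joint_vel': array([ 5.27872675e-05, -1.54798349e-03, -6.68170829e-04, -2.85042886e-03,
       -8.51437317e-04,  1.27039272e-03, -1.66785604e-04]), 'joint_torque': array([ 4.71425956e-03, -5.97762573e+01,  1.61384013e+00, -2.81957549e+01,
        1.28214262e-02,  5.01982140e-03, -1.40664116e-05]), 'eef_pos': array([0.25195982, 0.62567959, 0.25241425]), 'tool_rot': array([-8.89150156e-05,  1.90223249e-01,  9.81740504e-01, -8.30979903e-04]), 'contact_force': array([0.64723638, 0.45180516, 0.07932539]), 'torque': array([-0.02138868, -0.01974846, -0.02586426]), 'grasp_force': 0.0, 'gripper_width': 1.0014589807039584} 0.022
```

View pics/top0.png

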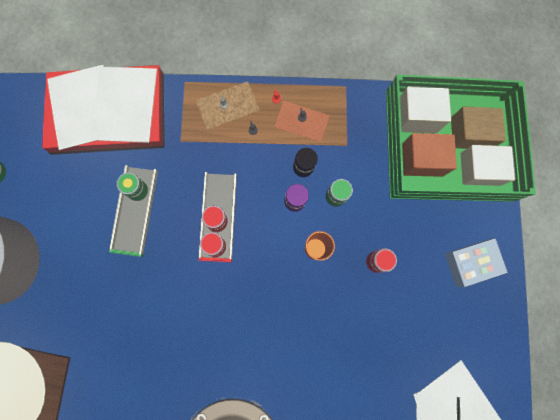

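View pics/side0.png

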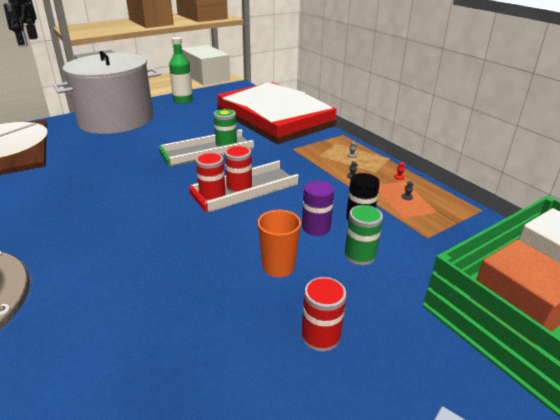

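The top view shows the old tin, with its yellow dot, at about (129,183) in the lane with the green stop (125,252). Upright cylinders on the table:
- green lid (341,190)
- purple (297,196)
- black (306,160)
- red (383,260)
- orange tumbler (320,246)

Only (341,190) has a green lid and label without a dot, so that is the new tin. I'll measure next and confirm with a crop.

```bash
cat > m.py <<'E'
from h import *
def comps(c,lo,hi,box,mn=15):
    hsv=cv2.cvtColor(c["img"],cv2.COLOR_RGB2HSV);m=cv2.inRange(hsv,np.array(lo),np.array(hi))
    k=np.zeros_like(m);x0,y0,x1,y1=box;k[y0:y1,x0:x1]=m[y0:y1,x0:x1]
    n,l,s,ce=cv2.connectedComponentsWithStats(k)
    return [(s[i].tolist(),ce[i].round(1).tolist()) for i in range(1,n) if s[i][4]>=mn],k
E
python3 - <<'E'
from m import *
t=np.load("top0.npy",allow_pickle=True).item();s=np.load("side0.npy",allow_pickle=True).item()
print("yellow",comps(t,(22,120,120),(35,255,255),(100,150,170,260),5)[0],comps(s,(22,120,120),(35,255,255),(200,95,250,140),5)[0])
print("green",comps(t,(45,80,50),(85,255,255),(90,150,370,270))[0],comps(s,(45,80,50),(85,255,255),(150,95,400,270))[0])
def crop(c,x0,y0,x1,y1,f): return cv2.resize(c["img"][y0:y1,x0:x1,::-1],None,fx=f,fy=f,interpolation=cv2.INTER_CUBIC)
a=crop(t,100,155,170,265,5);b=crop(t,275,140,365,212,5);d=crop(s,150,95,300,155,3)
o=np.zeros((555,800,3),np.uint8);o[:550,:350]=a;o[:360,350:]=b;o[370:550,350:]=d
cv2.imwrite("pics/crop.png",o)
E
```

```text
yellow [([123, 179, 9, 8, 62], [127.2, 182.5])] [([220, 111, 9, 3, 23], [224.0, 112.0])]
green [([118, 174, 19, 19, 210], [127.2, 182.8]), ([332, 180, 19, 19, 283], [341.3, 189.2]), ([127, 182, 15, 14, 34], [136.3, 190.5]), ([132, 184, 15, 16, 78], [141.5, 193.6]), ([326, 194, 16, 12, 51], [331.3, 201.2]), ([109, 249, 34, 8, 104], [124.4, 252.4])] [([173, 95, 19, 9, 131], [182.2, 98.8]), ([215, 109, 19, 7, 80], [223.9, 112.1]), ([214, 117, 22, 10, 142], [224.7, 122.1]), ([215, 128, 22, 18, 295], [225.3, 137.0]), ([159, 145, 12, 21, 100], [164.4, 154.7]), ([352, 205, 29, 17, 379], [365.8, 213.0]), ([348, 217, 33, 19, 275], [363.4, 229.1]), ([345, 233, 34, 29, 624], [360.6, 249.4])]
```

View pics/crop.png

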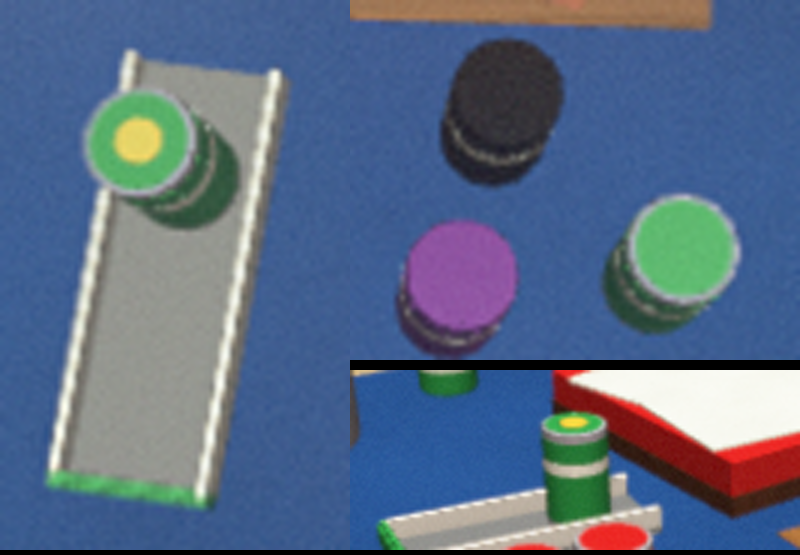

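The crop confirms it. The dotted tin is in the rear of the green lane, and the plain green lid at top-view (341,190) is the new tin. The black and purple tins stay.

```bash
python3 - <<'E'
from m import *
t=np.load("top0.npy",allow_pickle=True).item();s=np.load("side0.npy",allow_pickle=True).item()
print("old",tri(t,(127.4,182.7),s,(224,112)),onz(t,127.4,182.7,.094))
print("new",tri(t,(341.5,189.3),s,(365.8,213)),onz(t,341.5,189.3,.088))
for n,p,z in(("purple",(297,194.5),.088),("black",(306,158.5),.088),("red",(383,260),.088),("tumbler",(320,246),.092),("redlaneA",(213,217),.094),("redlaneB",(212,243),.094)): print(n,onz(t,*p,z).round(3))
f=lambda x,y:onz(t,100+x/5-.4,155+y/5-.4,.024)
for n,p in dict(LB=(131,52),RB=(275,72),LF=(56,473),RF=(205,494),SL=(50,479),SR=(212,500)).items(): print(n,f(*p).round(4))
# stop left/right ends heights via side view: crop3 offset (150,95) placed at (350,370)
g=lambda x,y:((x-350)/3+150-.33,(y-370)/3+95-.33)
print("back R rim",tri(t,(100+275/5-.4,155+72/5-.4),s,g(657,510)),"back L",tri(t,(100+131/5-.4,155+52/5-.4),s,g(622,478)))
print("front L",tri(t,(100+50/5-.4,155+478/5-.4),s,g(383,523)))
E
```

```text
old (array([0.61880062, 0.2603949 , 0.09409044]), np.float64(0.0007545694937492099)) [0.61847154 0.26056937 0.094     ]
new (array([ 0.61634863, -0.24785229,  0.08867336]), np.float64(0.0009119625951939045)) [ 0.61611699 -0.24769375  0.088     ]
purple [ 0.601 -0.141  0.088]
black [ 0.69  -0.162  0.088]
red [ 0.45  -0.344  0.088]
tumbler [ 0.48  -0.195  0.092]
redlaneA [0.541 0.054 0.094]
redlaneB [0.481 0.054 0.094]
LB [0.6803 0.2909 0.024 ]
RB [0.6714 0.2162 0.024 ]
LF [0.4655 0.3113 0.024 ]
RF [0.4572 0.2365 0.024 ]
SL [0.4624 0.3141 0.024 ]
SR [0.4543 0.2328 0.024 ]
back R rim (array([0.67252176, 0.21772991, 0.01862283]), np.float64(0.0005508186060070624)) back L (array([0.68104173, 0.29318709, 0.01813345]), np.float64(0.0017349858894528376))
front L (array([0.46457736, 0.31491669, 0.02026174]), np.float64(0.002999656004470052))
```

```bash
python3 - <<'E'
from m import *
t=np.load("top0.npy",allow_pickle=True).item();s=np.load("side0.npy",allow_pickle=True).item()
b=onz(s,115,128,0);print("pot near base",b)
print("pot L/R base",onz(s,75,112,0),onz(s,153,108,0))
for p in((104,72),(104,57)):
    e,d=ray(s,*p); k=np.linalg.norm(b[:2]-e[:2])/np.linalg.norm(d[:2]);print("near height",(e+d*k), "50mm/100mm beyond",(e+d*(k+.1/np.linalg.norm(d[:2])))[2])
print("top rim at z=.15",[onz(t,*p,.15).round(3) for p in((39,260),(5,216),(5,304))])
print("bottle",onz(s,181,103,0))
E
```

```text
pot near base [ 4.09036972e-01  5.38710820e-01 -5.55111512e-17]
pot L/R base [0.33684065 0.73517175 0.        ] [0.55366931 0.63245061 0.        ]
near height [0.40923448 0.53867265 0.15980261] 50mm/100mm beyond 0.13322713749906406
near height [0.41624134 0.53729638 0.19846091] 50mm/100mm beyond 0.17508367782817535
top rim at z=.15 [array([0.429, 0.426, 0.15 ]), array([0.524, 0.516, 0.15 ]), array([0.331, 0.493, 0.15 ])]
bottle [0.64519594 0.62667608 0.        ]
```

Emit:
jog_arm --pt "0.01 -0.01 0.02 0 0 0 1" --pt "0.02 -0.02 0.02 0 0 0 1" --pt "0.03 -0.03 0.01 0 0 0 1" --pt "0.03 -0.03 0 0 0 0.05 1" --pt "0.03 -0.03 0 0 0 0.05 1" --pt "0.03 -0.03 0 0 0 0.05 1" --pt "0.03 -0.03 0 0 0 0.05 1" --pt "0.03 -0.03 0 0 0 0.05 1" --pt "0.03 -0.03 0 0 0 0.04 1" --pt "0.03 -0.03 0 0 0 0 1" --newtons 30

```text
t: 1.1
eef_pos: [0.5229, 0.3546, 0.3029]
tool_rot: [-0.0, 0.046, 0.999, -0.0]
contact_force: [2.0, 0.3, -0.6]
gripper_width: 1.0
grasp_force: 0.0
```

Emit:
jog_arm --pt "0.03 -0.03 -0.02 0 0 0 1" --pt "0.03 -0.03 -0.03 0 0 0 1" --pt "0.027 -0.025 -0.03 0 0 0 1" --pt "0.01 -0.01 -0.02 0 0 0 1" --pt "0 0 0 0 0 0 1"

```text
t: 1.6
eef_pos: [0.6177, 0.258, 0.2005]
tool_rot: [-0.003, 0.049, 0.999, -0.003]
contact_force: [-0.8, -1.0, 0.2]
gripper_width: 1.004
grasp_force: 0.0
```

```bash
python3 - <<'E'
from m import *
w=bot.read_camera("wrist");save(w,"w1.png");np.save("w1.npy",w,allow_pickle=True)
print(bot.get_obs()["eef_pos"],w["eye"]);c=comps(w,(22,120,120),(35,255,255),(0,0,560,420),20)[0];print(c)
t=np.load("top0.npy",allow_pickle=True).item()
for x in c: print(onz(w,*x[1],.094),tri(t,(127.4,182.7),w,x[1]))
E
```

```text
[0.6173545  0.26100621 0.20266974] [0.53440679 0.26696497 0.32139585]
[([268, 207, 29, 28, 646], [282.0, 220.5])]
[0.61923106 0.26040934 0.094     ] (array([0.61849093, 0.26033361, 0.09518388]), np.float64(0.0006030324564430682))
```

View pics/w1.png

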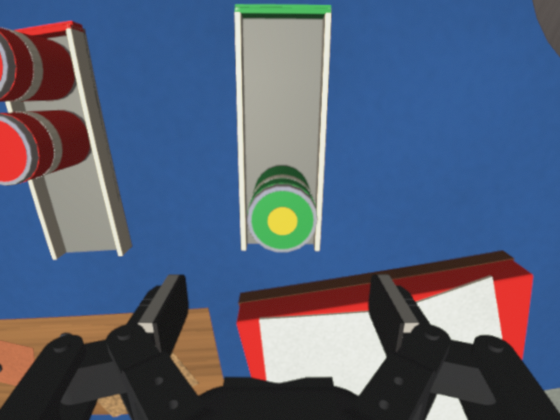

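The old tin's dot is at (282,220) in the wrist view, which puts it at (0.619, 0.260, 0.095). That matches the first measurement, so I'm descending to grip.

Emit:
jog_arm --pt "0.001 0 -0.03 0 0 0 1" --pt "0 0 -0.04 0 0 0 1" --pt "0 0 -0.04 0 0 0 1" --pt "0 0 -0.02 0 0 0 1" --pt "0 0 -0.005 0 0 0 1" --pt "0 0 0 0 0 0 0.5" --pt "0 0 0 0 0 0 0.5" --pt "0 0 0 0 0 0 0.5" --pt "0 0 0 0 0 0 0.5" --pt "0 0 0 0 0 0 0.5" --newtons 30

```text
t: 2.65
eef_pos: [0.6203, 0.2632, 0.072]
tool_rot: [0.002, 0.046, 0.999, 0.001]
contact_force: [-2.4, -0.9, 7.6]
gripper_width: 0.625
grasp_force: 32.2
```

```bash
python3 - <<'E'
from m import *
w=np.load("w1.npy",allow_pickle=True).item()
for n,p in dict(LB=(318,250),RB=(243,250),LF=(326.5,16),RF=(239,18),SinL=(320,13),SinR=(246,15),SoutL=(331,5),SoutR=(235,6)).items(): print(n,onz(w,*p,.024).round(4))
print(comps(w,(45,80,50),(85,255,255),(200,0,360,40))[0],bot.get_obs()["eef_pos"])
E
```

```text
LB [0.6807 0.2919 0.024 ]
RB [0.6736 0.2158 0.024 ]
LF [0.4695 0.3117 0.024 ]
RF [0.464  0.2395 0.024 ]
SinL [0.4667 0.3065 0.024 ]
SinR [0.4623 0.2456 0.024 ]
SoutL [0.4615 0.3159 0.024 ]
SoutR [0.4546 0.2374 0.024 ]
[([235, 4, 96, 14, 1211], [282.6, 10.2])] [0.62034299 0.26315029 0.07201289]
```

Emit:
jog_arm --pt "0 0 0.005 0 0 0 0.5" --pt "0 0 0.004 0 0 0 0.5" --pt "0 0 0 0 0 0 0.5"

```text
t: 2.95
eef_pos: [0.6193, 0.2624, 0.0793]
tool_rot: [0.0, 0.046, 0.999, 0.0]
contact_force: [-0.6, 1.0, -2.0]
gripper_width: 0.623
grasp_force: 32.0
```

Emit:
jog_arm --pt "-0.01 0.001 0 0 0 0 0.5" --pt "-0.02 0.002 0 0 0 0 0.5" --pt "-0.03 0.003 0 0 0 0 0.5" --pt "-0.03 0.003 0 0 0 0 0.5" --pt "-0.02 0.002 0 0 0 0 0.5" --pt "-0.01 0.001 0 0 0 0 0.5" --pt "-0.003 0 0 0 0 0 0.5" --pt "0 0 0 0 0 0 0.5"

```text
t: 3.75
eef_pos: [0.4963, 0.2743, 0.0786]
tool_rot: [0.0, 0.046, 0.999, 0.0]
contact_force: [-0.1, -0.0, -1.7]
gripper_width: 0.629
grasp_force: 32.0
```

Emit:
jog_arm --pt "-0.003 0 0 0 0 0 0.5" --pt "-0.002 0 0 0 0 0 0.5" --pt "0 0 0 0 0 0 0.5"

```text
t: 4.05
eef_pos: [0.4915, 0.274, 0.0784]
tool_rot: [0.0, 0.047, 0.999, 0.0]
contact_force: [0.9, -0.5, -1.8]
gripper_width: 0.626
grasp_force: 31.9
```

Emit:
jog_arm --pt "-0.002 0 0 0 0 0 0.5" --pt "0 0 0 0 0 0 0.5"

```text
t: 4.25
eef_pos: [0.4907, 0.2741, 0.0788]
tool_rot: [0.002, 0.047, 0.999, 0.0]
contact_force: [5.1, -0.4, -4.9]
gripper_width: 0.629
grasp_force: 32.4
```

Emit:
jog_arm --pt "0.001 0 0 0 0 0 0.5" --pt "0 0 -0.003 0 0 0 0.5" --pt "0 0 -0.002 0 0 0 0.5" --pt "0 0 0 0 0 0 0.5"

```text
t: 4.65
eef_pos: [0.491, 0.2746, 0.0736]
tool_rot: [0.001, 0.047, 0.999, 0.0]
contact_force: [5.0, 0.6, -2.2]
gripper_width: 0.628
grasp_force: 32.6
```

Emit:
jog_arm --pt "0 0 -0.002 0 0 0 0.5" --pt "0 0 -0.001 0 0 0 0.5" --pt "0 0 0 0 0 0 0.5"

```text
t: 4.95
eef_pos: [0.4914, 0.2747, 0.0719]
tool_rot: [0.001, 0.047, 0.999, 0.001]
contact_force: [2.9, -2.2, 10.9]
gripper_width: 0.623
grasp_force: 33.7
```

Emit:
jog_arm --pt "0 0 0 0 0 0 0.75" --pt "0 0 0 0 0 0 1" --pt "0 0 0 0 0 0 1" --pt "0 0 0 0 0 0 1" --pt "0 0 0.02 0 0 0 1" --pt "0 0 0.04 0 0 0 1" --pt "0 0 0.04 0 0 0 1" --pt "0.02 -0.02 0.03 0 0 0 1" --pt "0.03 -0.02 0.02 0 0 0 1" --pt "0.03 -0.01 0 0 0 0 1"

```text
t: 5.95
eef_pos: [0.5723, 0.2231, 0.2242]
tool_rot: [0.002, 0.047, 0.999, 0.001]
contact_force: [0.1, 0.4, 0.5]
gripper_width: 0.995
grasp_force: 0.0
```

```bash
python3 - <<'E'
from m import *
w=bot.read_camera("wrist");t=bot.read_camera("top")
a=cv2.resize(t["img"][155:265,90:180],None,fx=4,fy=4,interpolation=cv2.INTER_CUBIC)
b=w["img"];o=np.zeros((440,800,3),np.uint8);o[:420,:440]=b[:,60:500];o[:,440:]=a
cv2.imwrite("pics/w2.png",o[:,:,::-1]);np.save("w2.npy",w,allow_pickle=True)
print(bot.get_obs()["eef_pos"])
for c in(w,t):
    b=(0,0,560,420) if c is w else(90,150,170,260)
    for x in comps(c,(22,120,120),(35,255,255),b,15)[0]: print(x,onz(c,*x[1],.094))
E
```

```text
[0.57377285 0.22126083 0.22134424]
([322, 82, 30, 32, 736], [336.5, 97.3]) [0.49066649 0.27453192 0.094     ]
([113, 232, 9, 10, 71], [117.0, 236.6]) [0.49028299 0.27486322 0.094     ]
```

View pics/w2.png

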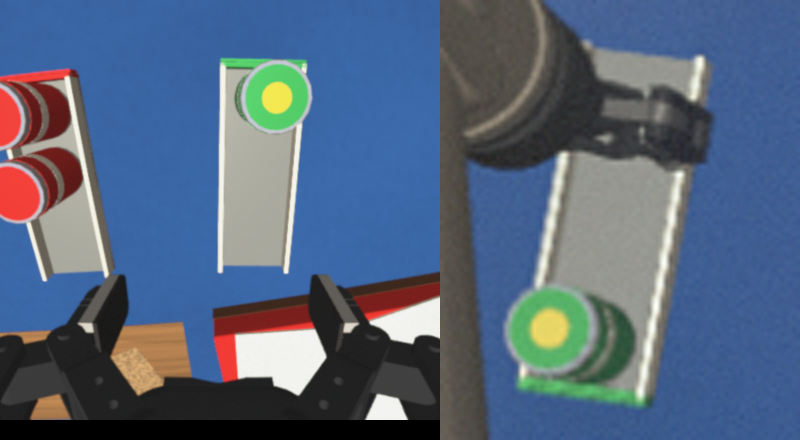

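Both views show the old tin upright against the stop; its dot is at wrist (336,97) and at top (117,237). It stands at (0.4905, 0.2747). Now for the new tin.

Emit:
jog_arm --pt "0 -0.02 0 0 0 0 1" --pt "0.004 -0.04 0 0 0 0 1" --pt "0.004 -0.045 0 0 0 0 1" --pt "0.004 -0.045 0 0 0 0 1" --pt "0.004 -0.045 0 0 0 0 1" --pt "0.004 -0.045 0 0 0 0 1" --pt "0.004 -0.045 0 0 0 0 1" --pt "0.005 -0.045 0 0 0 0 1" --pt "0.005 -0.045 0 0 0 0 1" --pt "0.005 -0.045 0 0 0 0 1"

```text
t: 7.05
eef_pos: [0.6084, -0.1963, 0.2198]
tool_rot: [-0.001, 0.046, 0.999, 0.001]
contact_force: [0.9, 0.3, -1.1]
gripper_width: 0.997
grasp_force: 0.0
```

Emit:
jog_arm --pt "0.005 -0.04 0 0 0 0 1" --pt "0 -0.01 0 0 0 0 1" --pt "0 0 0 0 0 0 1"

```text
t: 7.35
eef_pos: [0.6129, -0.2473, 0.2196]
tool_rot: [-0.001, 0.048, 0.999, -0.0]
contact_force: [0.6, 0.8, -0.3]
gripper_width: 0.999
grasp_force: 0.0
```

```bash
python3 - <<'E'
from m import *
w=bot.read_camera("wrist");save(w,"w3.png")
print(bot.get_obs()["eef_pos"])
t=np.load("top0.npy",allow_pickle=True).item()
for x in comps(w,(45,80,100),(85,255,255),(100,0,460,330),800)[0]: print(x,onz(w,*x[1],.088),tri(t,(341.5,189.3),w,x[1]))
E
```

```text
[ 0.61349368 -0.2448599   0.21962562]
([251, 186, 56, 53, 2314], [278.2, 211.5]) [ 0.6160591  -0.24749294  0.088     ] (array([ 0.61591263, -0.24752268,  0.08862628]), np.float64(0.00016460039272741305))
([100, 198, 69, 102, 1911], [135.4, 235.5]) [ 0.62626084 -0.37226305  0.088     ] (array([ 0.52637447, -0.19819625,  0.40207307]), np.float64(0.044812743250541555))
```

View pics/w3.png

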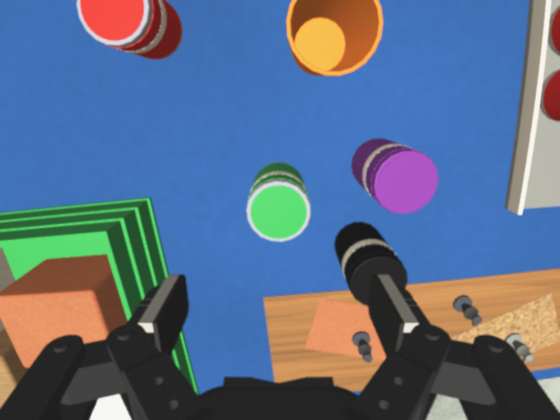

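The wrist view shows the plain green lid at (278,211), so the tin is at (0.616, -0.2475, 0.0886), with purple (398,180) and black (370,270) clear of the fingers. Descending.

Emit:
jog_arm --pt "0.003 -0.001 -0.03 0 0 0 1" --pt "0 0 -0.04 0 0 0 1" --pt "0 0 -0.04 0 0 0 1" --pt "0 0 -0.03 0 0 0 1" --pt "0 0 -0.016 0 0 0 1" --pt "0 0 0 0 0 0 0.5" --pt "0 0 0 0 0 0 0.5" --pt "0 0 0 0 0 0 0.5" --pt "0 0 0 0 0 0 0.5" --pt "0 0 0 0 0 0 0.5"

```text
t: 8.4
eef_pos: [0.6181, -0.247, 0.0662]
tool_rot: [0.001, 0.046, 0.999, -0.0]
contact_force: [-0.4, 0.3, 5.2]
gripper_width: 0.625
grasp_force: 32.4
```

Emit:
jog_arm --pt "0 0 0.01 0 0 0 0.5" --pt "0 0 0.03 0 0 0 0.5" --pt "0 0 0.04 0 0 0 0.5" --pt "0 0 0.04 0 0 0 0.5" --pt "0 0 0.03 0 0 0 0.5" --pt "0 0.02 0 0 0 0 0.5" --pt "0 0.04 0 0 0 0 0.5" --pt "0 0.045 0 0 0 0 0.5" --pt "0 0.045 0 0 0 0 0.5" --pt "0 0.045 0 0 0 0 0.5"

```text
t: 9.4
eef_pos: [0.6164, -0.0502, 0.2149]
tool_rot: [-0.0, 0.047, 0.999, 0.0]
contact_force: [0.3, 0.0, -1.8]
gripper_width: 0.623
grasp_force: 32.4
```

Emit:
jog_arm --pt "-0.005 0.045 0 0 0 0 0.5" --pt "-0.005 0.045 0 0 0 0 0.5" --pt "-0.01 0.045 0 0 0 0 0.5" --pt "-0.01 0.045 0 0 0 0 0.5" --pt "-0.01 0.045 0 0 0 0 0.5" --pt "-0.01 0.04 0 0 0 0 0.5" --pt "-0.005 0.03 0 0 0 0 0.5" --pt "-0.003 0.015 0 0 0 0 0.5" --pt "0 0 0 0 0 0 0.5" --pt "0 0 0 0 0 0 0.5"

```text
t: 10.4
eef_pos: [0.5595, 0.2561, 0.2145]
tool_rot: [0.0, 0.047, 0.999, -0.001]
contact_force: [-0.0, -0.8, -1.4]
gripper_width: 0.626
grasp_force: 32.4
```

Emit:
jog_arm --pt "-0.003 0.005 0 0 0 0 0.5" --pt "-0.003 0.006 -0.02 0 0 0 0.5" --pt "0 0 -0.04 0 0 0 0.5" --pt "0 0 -0.04 0 0 0 0.5" --pt "0 0 -0.02 0 0 0 0.5" --pt "0 0 -0.01 0 0 0 0.5" --pt "0 0 0 0 0 0 0.5" --pt "0 0 0 0 0 0 0.5"

```text
t: 11.2
eef_pos: [0.5541, 0.269, 0.0856]
tool_rot: [0.001, 0.047, 0.999, 0.0]
contact_force: [-0.2, 0.8, -0.6]
gripper_width: 0.622
grasp_force: 32.3
```

```bash
python3 - <<'E'
from m import *
w=bot.read_camera("wrist");save(w,"w4.png")
print(bot.get_obs()["eef_pos"])
for x in comps(w,(22,120,120),(35,255,255),(0,0,560,420),15)[0]: print("dot",x,onz(w,*x[1],.094))
for x in comps(w,(45,80,100),(85,255,255),(100,0,460,400),800)[0]: print(x,onz(w,*x[1],.102))
E
```

```text
[0.55427452 0.26935888 0.08603481]
dot ([245, 131, 64, 63, 3120], [276.8, 162.0]) [0.49058036 0.27461655 0.094     ]
([201, 72, 149, 18, 2009], [275.0, 79.8]) [0.46402801 0.27659257 0.102     ]
([210, 92, 134, 133, 10695], [276.7, 157.3]) [0.4875713  0.27489472 0.102     ]
([216, 280, 124, 100, 9779], [277.9, 329.8]) [0.55557715 0.26896298 0.102     ]
```

View pics/w4.png

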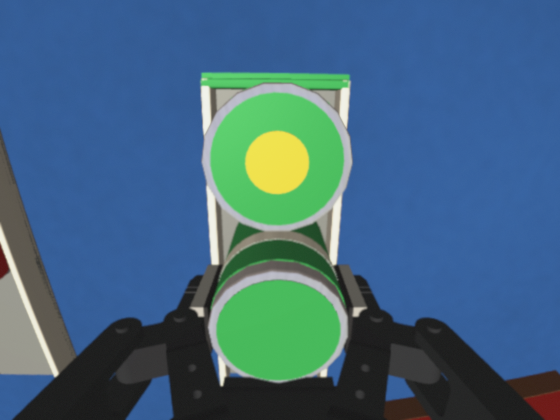

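The wrist view shows the old tin's dot at (277,162) and the held tin's lid at (278,330). They are in line, with a gap of about 9 mm. I'll close in 6 mm, then lower.

Emit:
jog_arm --pt "-0.003 0 0 0 0 0 0.5" --pt "-0.003 0.001 -0.003 0 0 0 0.5" --pt "0 0 -0.005 0 0 0 0.5" --pt "0 0 -0.003 0 0 0 0.5" --pt "0 0 0 0 0 0 0.5" --pt "0 0 0 0 0 0 0.5"

```text
t: 11.85
eef_pos: [0.547, 0.2702, 0.0732]
tool_rot: [-0.0, 0.046, 0.999, -0.0]
contact_force: [0.3, 0.0, -1.4]
gripper_width: 0.624
grasp_force: 32.3
```

Emit:
jog_arm --pt "0 0 -0.002 0 0 0 0.5" --pt "0 0 0 0 0 0 0.5"

```text
t: 12.05
eef_pos: [0.5474, 0.2703, 0.0722]
tool_rot: [0.0, 0.047, 0.999, 0.0]
contact_force: [-1.9, -0.1, 4.6]
gripper_width: 0.626
grasp_force: 32.6
```

Emit:
jog_arm --pt "0 0 -0.0005 0 0 0 0.5" --pt "0 0 0 0 0 0 0.75" --pt "0 0 0 0 0 0 1" --pt "0 0 0 0 0 0 1" --pt "0 0 0 0 0 0 1" --pt "0 0 0.02 0 0 0 1" --pt "0 0 0.04 0 0 0 1" --pt "0 0 0.04 0 0 0 1" --pt "0.03 0 0.03 0 0 0 1" --pt "0.03 0 0.02 0 0 0 1"

```text
t: 13.05
eef_pos: [0.608, 0.271, 0.2242]
tool_rot: [0.001, 0.046, 0.999, 0.001]
contact_force: [0.2, 0.1, 0.0]
gripper_width: 1.003
grasp_force: 0.0
```

```bash
python3 - <<'E'
from m import *
w=bot.read_camera("wrist");s=bot.read_camera("side")
o=np.zeros((560,800,3),np.uint8);o[:420,:400]=w["img"][:,80:480];o[:420,400:]=cv2.resize(s["img"][80:220,140:273],(400,420));cv2.imwrite("pics/w5.png",o[:,:,::-1])
for x in comps(w,(22,120,120),(35,255,255),(0,0,560,420),15)[0]: print("dot",x,onz(w,*x[1],.094))
for x in comps(w,(45,80,100),(85,255,255),(100,0,460,400),500)[0]: print(x,onz(w,*x[1],.094))
E
```

```text
dot ([253, 36, 30, 33, 796], [267.4, 52.1]) [0.4906557  0.27440613 0.094     ]
([235, 17, 66, 70, 2750], [267.3, 51.4]) [0.49018628 0.27438107 0.094     ]
([239, 100, 61, 62, 2986], [269.0, 130.3]) [0.54545917 0.27016188 0.094     ]
```

View pics/w5.png

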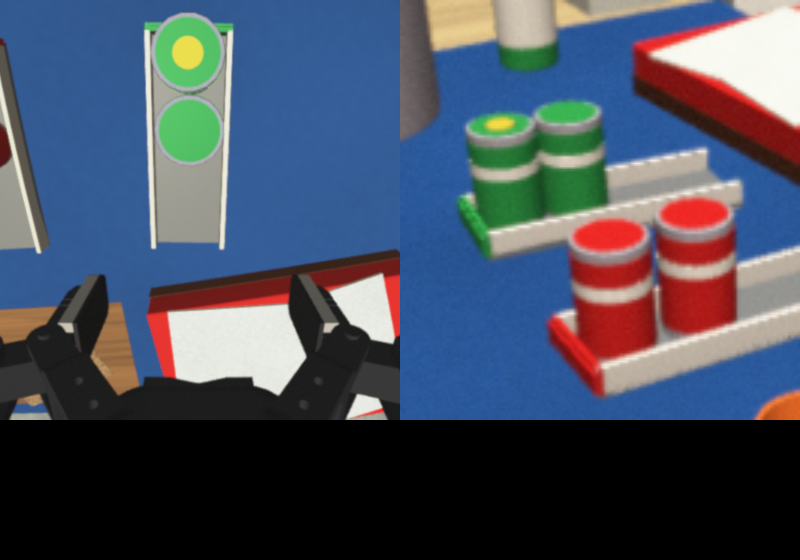

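Both tins stand upright. The old one is at the stop, with its dot at wrist (267,52), and the new one is about 1 mm behind it at (269,130). The axes are 55 mm apart, and the robot is clear of everything.

```bash
python3 -c "
from station import bot
print(bot.hand_in())"
```

```text
the job is handed in; nothing more can be done
None
```

The job is handed in: in the last pictures the old green tin stood upright against the lane's green stop and the new one stood upright about 1 mm behind it, and the red tin on the table was never touched.

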